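Draw the peg counter out of the round game chest

ROBOT

A 7-joint arm with a two-finger parallel gripper is mounted at the origin on the work surface. World frame = base frame: x ahead of the robot, y to its left, z up, the work surface at z = 0. Lengths are in m, angles in rad, forces in N, time in s.
With the tool pointing down it reaches from about 0.425 to 0.925 m from the base axis. Payload 6.8 kg.
Tool frame: the origin (TCP) lies midway between the tips of the shut fingers; the grasp point (between the pads) lies 19 mm behind it; y points along the fingers, z is the direction in which the jaws open and shut, and the axes are right-handed (so a half turn about y gives the same grasp; the last joint's range is limited). The gripper opens to 85 mm and grips with 20 to 120 N. Pads are 22 mm wide; open, the fingers measure 114 mm over their backs; the gripper's body (76 mm by 85 mm) begins 54 mm behind the grasp point. The pads swing forward as they close: fully open they stand 13 mm farther back than shut.
Start: joints at [-1.331, 0.477, 0.022, 1.555, -0.011, 1.109, -0.083], TCP at [0.23, 0.635, 0.231] pointing down, gripper open.
Joint ranges: [-2.96, 2.96], [-0.34, 2.1], [-1.41, 1.46], [0.24, 2.44], [-1.37, 4.51], [0.17, 1.92], [-2.96, 2.96]. Speed limits (rad/s): [2.39, 2.39, 3.14, 3.14, 3.14, 3.14, 3.14].

INTERFACE

Orientations are given as a unit quaternion [w, x, y, z].
In Python, from station import bot gives the robot as it stands. The module is installed in compiled form; this text tells all that it offers.
- The arm moves only by the shell command python3 -m crank 'ROWS' [FORCE]. ROWS is JSON, a list of rows, each an object with "linear": the shift along the tool's x, y, z in m, a list of three; "dr": the turn, a rotation vector about the tool's x, y, z in degrees, a list of three; "hand": the gripper command: -1 is shut, 1 is fully open, values between are in proportion. A call has 1 to 10 rows; each row is the pose to reach, as a shift and turn from the pose commanded when the call began, along the tool's axes at that moment; what a row does not reach only later rows make up. A row lasts 1/12 s, in which the tool goes at most 41.7 mm and 7.16 degrees, less where a joint would pass 70% of its speed; a pose out of reach is approached as far as the arm can. A call with a gripper value outside its range is refused whole. The fingers move at their own pace and stop on an object; FORCE is the grip in N (left out, the last holds). Time passes only in rows, so rows that repeat a pose let the fingers close. It gives the time, the measured TCP pose, the force and the opening at its end, in the units of the state.
- bot.get_obs(): the state, without advancing time (a new reading comes with each control period).
- bot.read_camera(name): name is "scene" or "top" or "wrist"; returns the picture (400x640x3 uint8, blue, green, red); there is no depth.
- bot.camera_params(name): a dict with "K" (3x3 intrinsics, pixels), "R" (3x3) and "t" (3): a world point X has camera coordinates R X + t; the wrist camera has in their place "hand_eye" (4x4, takes a point from camera to tool coordinates, whose origin is the TCP and whose axes are the tool frame's). Camera axes: x right, y down, z forward; pixel columns grow to the right and rows downward; lengths in m; the calibration is good to about 2 mm. A picture is of the moment at which its call begins: read the wrist's pose just before it. camera_params takes no time and is no camera call.
- bot.hand_in(): hands the job in, once; it reports no verdict.
Trained networks look in the newest picture that a camera, given by its name, has taken for a name from the list of things; names that differ only in an ending like _2 or _b are one class to them, and where a whole thing is asked for, a point or a joint stands for the part that bears it (a point fixed in the world has none). Each returns a list of dicts, best first, with "score" (0 to 1); they miss things now and then, are a little off and sometimes report something else, mostly with a low value. They report only what shows in the picture. A call takes as long as a camera call.
- bot.search_frame(camera, target): "extent" ([left, top, right, bottom] in pixels, round what is visible of it).
- bot.cut_out(camera, target): "pixels" (400x640 bool, what is visible of it) and "extent" ([left, top, right, bottom] in pixels, round what is visible of it).
- bot.place_of(camera, target): "xy" ([column, row] in pixels: a listed point, or the origin of a listed thing).
The state is a dict: "t": time; "q": joint angles; "joint_vel": joint speeds; "joint_torque": joint torques, N m; "eef_pos": TCP position; "tool_rot": TCP orientation; "contact_force": force on the tool from outside, world axes, zero at the start; "torque": the same for the moment, N m; "gripper_width": opening from 0.0 (shut) to 1.0 (fully open).
Only numpy, scipy, OpenCV 4.12 (cv2) and the standard library are available. Lean on these libraries where they do the work, as an engineer would, in place of code of your own. Each camera call takes 0.05 s, during which the arm holds its last target. There are 200 camera calls.

TASK

Turn the black knob in the middle of the round game chest's clear lid clockwise until its red pointer line stands at the green mark on the rim, and leave the lid there, so that the lid's notch lies over one end of the yellow peg counter inside. Then take the counter by that end, tilt it and draw it out through the notch, and finish while still holding it still in the air with its whole length at least 50 mm higher than the lid, touching nothing but the gripper. Leave the dominoes, the bottle opener and the glass where they are.

Things in the scene. Friction and masses are not known exactly. Their poses are not given: they have to be found in the camera images.
- chest: Round brown wooden drum, fixed, 356 mm across, 88 mm high, wall 16 mm thick (inner radius 162 mm), floor 8 mm thick. Origin: centre of its underside on the table, z up. Its +x axis points from the centre to the end of the counter that is to be taken. Bright green mark (14 x 12 mm) on the rim's top at its -x side, white ticks every 0.2 rad along the rim.
- lid (a joint): Angle of the revolving lid about the chest's upright axis, rad, growing clockwise seen from above, range -0.6 to 2.8; 1.2 = pointer at the green mark, notch centred on the chest's +x axis. Stays where it is left (friction about 0.12 N m). The lid is a clear disc of radius 160 mm, 6 mm thick, top flush with the rim 88 mm above the table, underside at 82 mm.
- lid_knob (a point): Middle of the knob's black bar grip on the lid's axis, 108 mm above the table. The bar is 14 mm thick, 56 mm long and 24 mm high (92 to 116 mm above the table), on a 6 mm high foot of 20 mm radius. The bar lies across the pointer line: at joint value 1.2 it is parallel to the chest's y axis. Turn it to turn the lid.
- lid_notch (a point): Middle of the notch cut through the lid on the side opposite to the red pointer line, red trim; 95 mm off the axis, at the lid's top; turns with the lid. The notch is 150 mm wide and runs from a straight edge 30 mm off the axis out to the lid's rim, so the opening is bounded outwards by the drum's wall at 162 mm.
- chest_lid_top (a point): Centre of the chest at the height of the lid's top and rim, 88 mm above the table. Inside the chest two wooden cross bars (12 mm thick along chest x, 80 mm long along y, tops 22 mm above the table) at chest x = -85 and +18 mm carry the counter; nothing else stands inside.
- counter: Loose yellow plastic peg counter: plain straight bar 240 mm long (x), 26 wide (y), 16 high (z), about 90 g, rows of small dark holes on top. Origin: centre of its underside. Starts level on the cross bars, underside 22 mm above the table, roughly along chest x, its +x end where the notch comes. Longer than the notch, so it comes out only tilted, that end up.
- counter_head (a point): Middle of the lower edge of the counter's +x end, the end to be taken (120 mm from the counter's middle).
- counter_tail (a point): Middle of the lower edge of the counter's -x end, which stays under the lid until drawn out.
- domino1: Turquoise domino lying face down, 50 x 25 x 10 mm; origin at the centre of its underside. A bystander.
- domino2: Turquoise domino lying face down, 50 x 25 x 10 mm; origin at the centre of its underside. A bystander.
- domino3: Turquoise domino lying face down, 50 x 25 x 10 mm; origin at the centre of its underside. A bystander.
- domino4: Turquoise domino lying face down, 50 x 25 x 10 mm; origin at the centre of its underside. A bystander.
- opener: Stainless steel bottle opener lying flat, about 120 mm long along its x, up to 40 mm wide, 5 mm thick; origin on its underside. A bystander.
- glass: Empty frosted drinking glass standing upright, 72 mm across the rim, 110 mm high; origin at the centre of its underside. A bystander.

How it is judged:
On the way, in this order (a step that is already met when the one before it is completed fails the run):
1. the lid's pointer has been turned to the green mark (within 0.12 rad) and rests there, the counter still down in the chest (value of joint lid between 1.08 and 1.32 rad and velocity of joint lid between -0.05 and 0.05 rad/s and z of counter_head in the frame of chest below 0.05 m), for 0.3 s.
2. the counter is tilted through the notch: one end above the lid, the other still inside (z of counter_head in the frame of chest above 0.1 m and z of counter_tail in the frame of chest below 0.082 m and horizontal distance between counter_tail and chest below 0.162 m), for 0.05 s.
At the end, for the whole second after the job is handed in: The counter is held still in the gripper with both ends more than 48 mm above the lid's top (136 mm above the table), touching neither the chest nor any bystander, and the lid's pointer is still within 0.2 rad of the green mark (value of joint lid between 1 and 1.4 rad and height (world z) of each of counter_head, counter_tail above 0.136 m and linear speed of counter below 0.03 m/s and angular speed of counter below 0.2 rad/s and contact force between counter and the fingers above 0.5 N and contact force between counter and chest below 0.1 N and contact force between counter and domino1 below 0.1 N and contact force between counter and domino2 below 0.1 N and contact force between counter and domino3 below 0.1 N and contact force between counter and domino4 below 0.1 N and contact force between counter and opener below 0.1 N and contact force between counter and glass below 0.1 N); the arm keeps its last pose, push and grip.
It fails at once if a domino, the bottle opener or the glass is shifted by more than 20 mm (distance of any of domino1, domino2, domino3, domino4, opener, glass from where it was at the start of the episode above 0.02 m).
It fails at once if the glass is tipped (angle between glass's own z axis and vertical above 0.3 rad).
It also fails if it takes over 54 s, if anything falls off the work surface, if the arm or the gripper's body presses on something with over 40 N, if the wrist force passes 120 N, or if a joint passes its speed limit or range.

## Working session

There is one attempt and no reset: what is moved stays moved. The work goes in short steps, Python scripts to look and compute and a shell command to move; the robot and the scene stay as the last step left them, time stands still between calls to the robot, and variables do not carry over. Pictures are saved under pics/ and viewed, about 8 in all and at most 12, crops included, and the job is handed in when it is done.

```bash
mkdir -p pics
cat > h.py <<'E'
import numpy as np, cv2
from station import bot
from scipy.spatial.transform import Rotation as R
def rot(q): return R.from_quat([q[1],q[2],q[3],q[0]])
def pix2plane(cam,uv,z):
    p=bot.camera_params(cam);K,Rm,t=[np.array(p[k]) for k in("K","R","t")]
    d=Rm.T@np.linalg.inv(K)@np.array([uv[0],uv[1],1.]);c=-Rm.T@t
    return c+d*(z-c[2])/d[2]
def proj(cam,X):
    p=bot.camera_params(cam);x=np.array(p["K"])@(np.array(p["R"])@np.array(X)+np.array(p["t"]));return x[:2]/x[2]
E
python3 - <<'E'
from h import *
np.set_printoptions(precision=4,suppress=True)
o=bot.get_obs();print(o["t"],o["eef_pos"],rot(o["tool_rot"]).as_matrix(),o["gripper_width"])
for c in("top","scene"):
    cv2.imwrite(f"pics/{c}0.png",bot.read_camera(c))
    p=bot.camera_params(c);print(c,"campos",-np.array(p["R"]).T@np.array(p["t"]))
    for n,z in(("chest_lid_top",.088),("lid_knob",.108),("lid_notch",.088),("counter_head",.022),("counter_tail",.022),("glass",0),("opener",0),("domino1",0)):
        for r in bot.place_of(c,n)[:4 if n=="domino1" else 1]: print(n,r["score"],np.array(r["xy"]),pix2plane(c,r["xy"],z))
E
```

```text
0.0 [0.2298 0.634  0.2303] [[ 0.9402 -0.0005  0.3408]
 [-0.3408 -0.0018  0.9401]
 [ 0.0001 -1.     -0.0018]] 0.9977735828397366
top campos [ 0.3714 -0.0375  1.123 ]
chest_lid_top 0.86 [329.3 189. ] [ 0.556 -0.039  0.088]
lid_knob 0.64 [332.1 191.6] [ 0.5451 -0.0471  0.108 ]
glass 0.72 [332.1 188.2] [ 0.5744 -0.0479  0.    ]
opener 0.62 [163.2 244.5] [0.387  0.4704 0.    ]
domino1 0.66 [461.9 176.3] [ 0.6209 -0.4556  0.    ]
domino1 0.54 [488.  214.3] [ 0.5023 -0.5326  0.    ]
domino1 0.47 [451.7 244.7] [ 0.4061 -0.4179  0.    ]
domino1 0.44 [451.7 204.6] [ 0.5303 -0.4212  0.    ]
scene campos [1.4344 0.9413 1.2332]
chest_lid_top 0.73 [307.5 208.6] [ 0.5546 -0.0463  0.088 ]
lid_knob 0.55 [308.3 204.3] [ 0.5529 -0.0431  0.108 ]
lid_notch 0.86 [336.1 200.3] [ 0.4557 -0.0074  0.088 ]
counter_head 0.27 [305.5 227.2] [ 0.5758 -0.0372  0.022 ]
glass 0.6 [406.4 322.6] [0.6325 0.4478 0.    ]
opener 0.74 [466.5 280.6] [0.3758 0.4813 0.    ]
domino1 0.56 [224.  183.8] [ 0.6127 -0.4609  0.    ]
domino1 0.55 [244.3 178.1] [ 0.535  -0.4329  0.    ]
domino1 0.37 [270.7 163. ] [ 0.397  -0.4355  0.    ]
domino1 0.17 [308.6 208.9] [ 0.4853 -0.1181  0.    ]
```

View pics/top0.png

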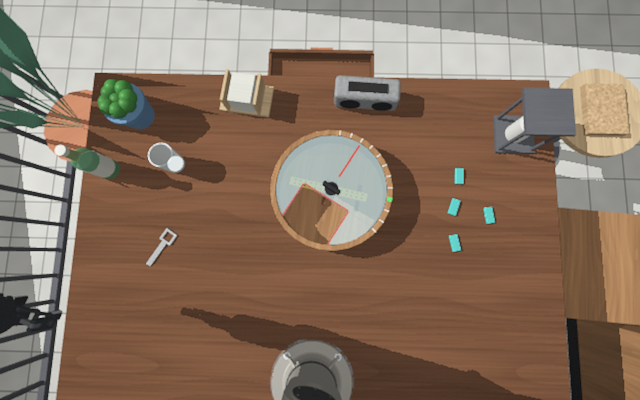

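View pics/scene0.png

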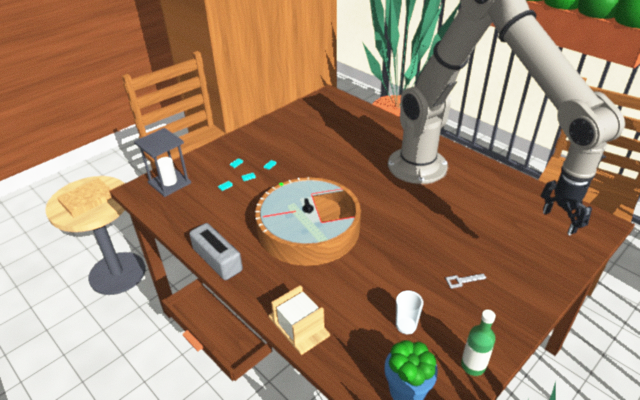

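The top view shows the chest at about (331,189), the green mark at (389,199), the red pointer running to (360,147), and the counter faintly from (290,182) to (368,196). The notch is at lower left. Next I'll measure the angles by colour.

Run:
```python
from h import *
np.set_printoptions(precision=4,suppress=True)
im=cv2.imread("pics/top0.png").astype(int);b,g,r=im[...,0],im[...,1],im[...,2]
m=np.zeros((400,640),bool);m[125:255,265:400]=1
gm=m&(g>r+60)&(g>b+60);ys,xs=np.nonzero(gm);G=pix2plane("top",(xs.mean(),ys.mean()),.088);print(len(xs),xs.mean(),ys.mean(),G)
# rim ellipse: orange wood vs table
for z,c in((.088,None),): pass
rm=m&(r>g+60)&(r>b+60)&(r>120);ys,xs=np.nonzero(rm)
P=np.array([pix2plane("top",(x,y),.088)[:2] for x,y in zip(xs,ys)])
c=np.array([.5555,-.043])
print("green ang",np.degrees(np.arctan2(*(G[:2]-c)[::-1])),np.linalg.norm(G[:2]-c))
for p,x,y in list(zip(P,xs,ys))[::6]:
    d=p-c;print(x,y,np.round(d,3),round(np.degrees(np.arctan2(d[1],d[0])),1)) if np.linalg.norm(d)<.15 else 0
t=bot.cut_out("top","counter")
print([(s["score"],s["extent"]) for s in t])
big=cv2.resize(cv2.imread("pics/top0.png")[120:260,260:400],(800,800)[:2],interpolation=cv2.INTER_CUBIC)
cv2.imwrite("pics/crop.png",cv2.resize(big,(600,600)))
```

```text
21 389.3809523809524 198.95238095238096 [ 0.5305 -0.2127  0.088 ]
green ang -98.390802513576 0.17151578464999043
358 148 [ 0.125 -0.078] -32.0
356 151 [ 0.115 -0.072] -32.0
354 154 [ 0.106 -0.066] -32.0
352 157 [ 0.097 -0.061] -32.0
350 160 [ 0.088 -0.055] -32.0
348 163 [ 0.079 -0.049] -31.9
346 166 [ 0.07  -0.043] -31.9
342 170 [ 0.058 -0.032] -29.0
341 173 [ 0.049 -0.029] -31.0
305 183 [0.017 0.075] 77.4
307 185 [0.011 0.069] 81.0
301 187 [0.005 0.086] 86.9
299 189 [-0.001  0.092] 90.8
316 190 [-0.003  0.042] 94.4
317 192 [-0.009  0.039] 103.0
320 193 [-0.012  0.031] 111.1
296 195 [-0.019  0.1  ] 100.8
325 196 [-0.02   0.016] 141.8
294 198 [-0.028  0.105] 104.9
329 199 [-0.029  0.004] 171.6
291 201 [-0.037  0.114] 108.0
334 202 [-0.037 -0.01 ] -164.5
289 204 [-0.046  0.119] 111.0
338 205 [-0.046 -0.022] -154.3
341 206 [-0.048 -0.031] -147.7
287 208 [-0.058  0.125] 114.8
346 209 [-0.057 -0.045] -141.5
285 211 [-0.066  0.13 ] 117.0
346 213 [-0.068 -0.045] -146.5
345 215 [-0.074 -0.043] -150.2
343 219 [-0.086 -0.037] -156.7
340 223 [-0.098 -0.029] -163.7
338 227 [-0.109 -0.023] -168.0
335 231 [-0.121 -0.015] -173.0
332 235 [-0.132 -0.006] -177.2
330 239 [-0.144 -0.001] -179.6
[]
```

View pics/crop.png

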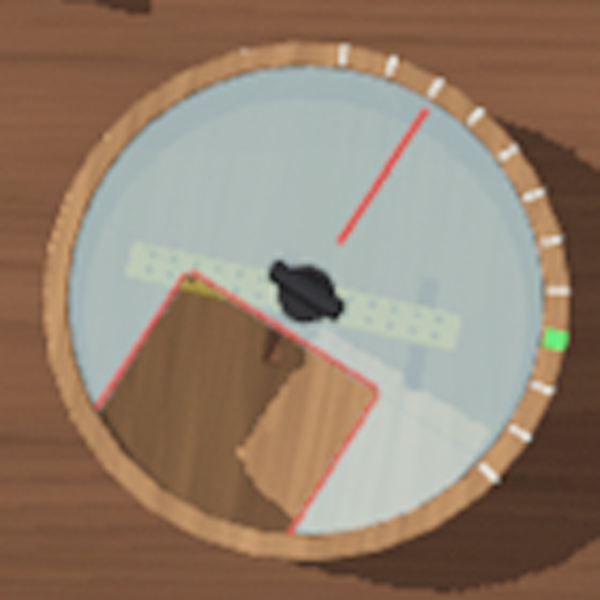

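Pointer is at -32° and the green mark at -98.4°, so the lid must turn about 66° clockwise, and chest +x points to world 81.6°. I'll work out the counter ends and the first move.

Run:
```python
from h import *
np.set_printoptions(precision=4,suppress=True)
f=lambda u,v:(260+(u+.5)*140/600-.5,120+(v+.5)*140/600-.5)
print("knob",pix2plane("top",f(305,293),.105))
# rim circle: left/right/top/bottom outer edge in crop
for e in((44,300),(571,300),(308,41),(308,558)):print("rim",pix2plane("top",f(*e),.088))
h,t=[pix2plane("top",f(*e),.038)[:2] for e in((132,259),(458,332))]
print("head,tail",h,t,np.linalg.norm(h-t),np.degrees(np.arctan2(*(h-t)[::-1])))
o=bot.get_obs();M=rot(o["tool_rot"]).as_matrix()
print("delta tool",M.T@(np.array([.5545,-.043,.231])-o["eef_pos"]))
```

```text
knob [ 0.556  -0.0432  0.105 ]
rim [0.5506 0.1333 0.088 ]
rim [ 0.558  -0.2228  0.088 ]
rim [ 0.7362 -0.0418  0.088 ]
rim [ 0.3815 -0.0488  0.088 ]
head,tail [0.5902 0.0801] [ 0.5424 -0.152 ] 0.23696377874206156 78.37973225528233
delta tool [ 0.536   0.0003 -0.5264]
```

```bash
python3 -m crank '[{"linear":[0.539,0,-0.526],"dr":[0,70,0],"hand":1},{"linear":[0.539,0,-0.526],"dr":[0,70,0],"hand":1},{"linear":[0.539,0,-0.526],"dr":[0,70,0],"hand":1},{"linear":[0.539,0,-0.526],"dr":[0,70,0],"hand":1},{"linear":[0.539,0,-0.526],"dr":[0,70,0],"hand":1},{"linear":[0.539,0,-0.526],"dr":[0,70,0],"hand":1},{"linear":[0.539,0,-0.526],"dr":[0,70,0],"hand":1},{"linear":[0.539,0,-0.526],"dr":[0,70,0],"hand":1},{"linear":[0.539,0,-0.526],"dr":[0,70,0],"hand":1},{"linear":[0.539,0,-0.526],"dr":[0,70,0],"hand":1}]'
cat > d.py <<'E'
import sys
from h import *
np.set_printoptions(precision=4,suppress=True)
# usage: x y z [jaw yaw deg]  -> tool-frame delta
o=bot.get_obs();M=rot(o["tool_rot"]).as_matrix()
a=[float(v) for v in sys.argv[1:]]
print("t",o["t"],"pos",o["eef_pos"],"yaw z",np.degrees(np.arctan2(M[1,2],M[0,2])),"tilt ydir",M[:,1],"w",o["gripper_width"],"F",o["contact_force"],"q7",o["q"])
print("delta",M.T@(np.array(a[:3])-o["eef_pos"]))
if len(a)>3:
    al=np.radians(a[3]);T=np.array([[np.sin(al),0,np.cos(al)],[-np.cos(al),0,np.sin(al)],[0,-1,0]])
    print("dr",np.degrees(R.from_matrix(M.T@T).as_rotvec()))
E
python3 d.py .557 -.044 .231 -32
```

```text
t: 1.78
eef_pos: [0.4118, 0.2575, 0.2317]
tool_rot: [0.499, -0.498, 0.501, -0.501]
contact_force: [1.4, 0.3, 0.2]
gripper_width: 0.998
t 1.7833 pos [0.4118 0.2575 0.2317] yaw z -0.2807320267453971 tilt ydir [ 0.0005  0.001  -1.    ] w 0.9983790157201424 F [1.3565 0.2833 0.1996] q7 [-1.0359  0.1623  0.3928  2.0173 -0.0754  0.9745 -0.6102]
delta [0.3008 0.0005 0.1467]
dr [-0.0103 31.7193 -0.0613]
```

```bash
python3 -m crank '[{"linear":[0.301,0,0.147],"dr":[0,31.7,0],"hand":1},{"linear":[0.301,0,0.147],"dr":[0,31.7,0],"hand":1},{"linear":[0.301,0,0.147],"dr":[0,31.7,0],"hand":1},{"linear":[0.301,0,0.147],"dr":[0,31.7,0],"hand":1},{"linear":[0.301,0,0.147],"dr":[0,31.7,0],"hand":1},{"linear":[0.301,0,0.147],"dr":[0,31.7,0],"hand":1},{"linear":[0.301,0,0.147],"dr":[0,31.7,0],"hand":1},{"linear":[0.301,0,0.147],"dr":[0,31.7,0],"hand":1},{"linear":[0.301,0,0.147],"dr":[0,31.7,0],"hand":1},{"linear":[0.301,0,0.147],"dr":[0,31.7,0],"hand":1}]'
python3 d.py .557 -.044 .098 -32
cat > w.py <<'E'
import sys
from h import *
np.set_printoptions(precision=4,suppress=True)
def shot(name,items):
    o=bot.get_obs();M=rot(o["tool_rot"]).as_matrix();im=bot.read_camera("wrist");p=bot.camera_params("wrist")
    cv2.imwrite(f"pics/{name}.png",im);H=np.array(p["hand_eye"]);Ki=np.linalg.inv(p["K"])
    C=M@H[:3,3]+o["eef_pos"];Rw=M@H[:3,:3];np.savez("wcam",C=C,Rw=Rw,K=p["K"])
    print("cam",C,"fwd",Rw[:,2])
    for n,z in items:
        for r in bot.place_of("wrist",n)[:1]:
            d=Rw@Ki@np.array([*r["xy"],1]);print(n,r["score"],r["xy"],C+d*(z-C[2])/d[2])
def un(u,v,z):
    w=np.load("wcam.npz");d=w["Rw"]@np.linalg.inv(w["K"])@np.array([u,v,1]);return w["C"]+d*(z-w["C"][2])/d[2]
E
python3 -c "
from w import *
shot('w1',[('lid_knob',.108),('chest_lid_top',.088),('lid_notch',.088),('counter_head',.022),('counter_tail',.022)])"
```

```text
t: 2.62
eef_pos: [0.5591, -0.0449, 0.2315]
tool_rot: [-0.343, 0.343, -0.618, 0.619]
contact_force: [0.7, 1.1, 0.4]
gripper_width: 1.001
t 2.6167 pos [ 0.5591 -0.0449  0.2315] yaw z -31.966986186424357 tilt ydir [ 0.0006 -0.0014 -1.    ] w 1.0010017008037093 F [0.7347 1.0626 0.43  ] q7 [-0.545   0.3306  0.6451  1.8657 -0.2296  1.0194 -0.3627]
delta [ 0.0003  0.1335 -0.0024]
dr [-0.073   0.033   0.0514]
cam [0.6038 0.0258 0.3741] fwd [-0.1735 -0.2802 -0.9441]
lid_knob 0.73 [314.7, 192.4] [ 0.5566 -0.0478  0.108 ]
chest_lid_top 0.68 [313.1, 183.2] [ 0.5567 -0.0446  0.088 ]
```

View pics/w1.png

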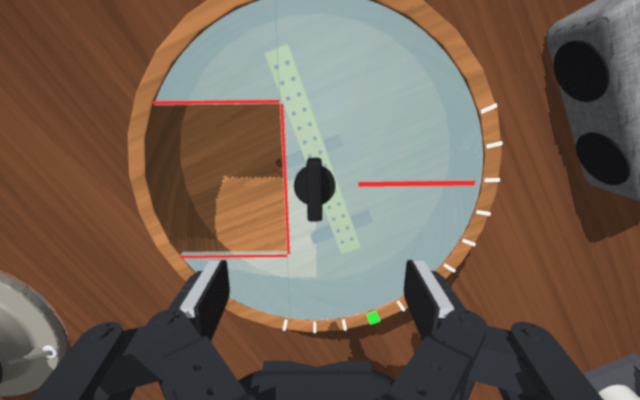

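The wrist view shows the knob bar at (314,188), square to the jaws. The pointer runs (358,184) to (475,182), the green mark is at (374,318), the head end is near (277,49) and the tail near (350,249).

```bash
python3 - <<'E'
from w import *
c=np.array([.557,-.045])
ang=lambda v:np.degrees(np.arctan2(v[1],v[0]))
a,b=un(358,184,.088)[:2],un(475,182.5,.088)[:2];g=un(374,318,.088)[:2]
print("pointer",ang(b-a),ang(b-c),"green",ang(g-c),np.linalg.norm(g-c))
h,t=un(277.5,49,.038)[:2],un(350,249,.038)[:2];print("head/tail",h,t,np.linalg.norm(h-t),ang(h-t))
print("knob top",un(314,160,.116),un(314,221,.116))
E
python3 d.py .5565 -.045 .098 -32
python3 -m crank '[{"linear":[0,0.07,-0.002],"dr":[0,0,0],"hand":1},{"linear":[0,0.11,-0.002],"dr":[0,0,0],"hand":0.2},{"linear":[0,0.1335,-0.002],"dr":[0,0,0],"hand":0.2},{"linear":[0,0.1335,-0.002],"dr":[0,0,0],"hand":0.2},{"linear":[0,0.1335,-0.002],"dr":[0,0,0],"hand":-1},{"linear":[0,0.1335,-0.002],"dr":[0,0,0],"hand":-1},{"linear":[0,0.1335,-0.002],"dr":[0,0,0],"hand":-1},{"linear":[0,0.1335,-0.002],"dr":[0,0,0],"hand":-1},{"linear":[0,0.1335,-0.002],"dr":[0,0,0],"hand":-1}]' 40
```

```text
pointer -31.21750905309167 -31.66474400687432 green -98.80424598714656 0.17303054712199528
head/tail [0.592  0.0783] [ 0.5421 -0.1517] 0.23533451584440107 77.75946788589658
knob top [ 0.5729 -0.0208  0.116 ] [ 0.543  -0.0684  0.116 ]
t 2.9167 pos [ 0.5583 -0.0396  0.2313] yaw z -31.46724463953236 tilt ydir [-0.0003  0.0008 -1.    ] w 0.9994058410929095 F [ 0.6342 -0.0649  0.4456] q7 [-0.5511  0.3286  0.6417  1.8677 -0.2297  1.0195 -0.3628]
delta [0.0056 0.1333 0.0014]
dr [ 0.0377  0.5327 -0.0336]
t: 3.67
eef_pos: [0.5594, -0.0408, 0.1004]
tool_rot: [-0.347, 0.343, -0.616, 0.618]
contact_force: [1.5, -2.3, 6.3]
gripper_width: 0.154
```

```bash
python3 -m crank '[{"linear":[0,0,0.0006],"dr":[0,7,0],"hand":-1},{"linear":[0,0,0.001],"dr":[0,14,0],"hand":-1},{"linear":[0,0,0.002],"dr":[0,21,0],"hand":-1},{"linear":[0.001,0,0.0025],"dr":[0,28,0],"hand":-1},{"linear":[0.001,0,0.003],"dr":[0,35,0],"hand":-1},{"linear":[0.001,0,0.0035],"dr":[0,42,0],"hand":-1},{"linear":[0.002,0,0.004],"dr":[0,49,0],"hand":-1},{"linear":[0.002,0,0.004],"dr":[0,56,0],"hand":-1},{"linear":[0.003,0,0.0045],"dr":[0,63,0],"hand":-1},{"linear":[0.003,0,0.0045],"dr":[0,67.3,0],"hand":-1}]'
python3 -m crank '[{"linear":[0,0,0],"dr":[0,0,0],"hand":-1},{"linear":[0,0,0],"dr":[0,0,0],"hand":-1}]'
python3 - <<'E'
from h import *
ang=lambda v:np.degrees(np.arctan2(v[1],v[0]))
cv2.imwrite("pics/t2.png",cv2.resize(bot.read_camera("scene")[150:290,220:400],(720,560),interpolation=cv2.INTER_CUBIC))
print(bot.get_obs()["torque"])
E
python3 d.py 0 0 0 -98.8
```

```text
t: 4.5
eef_pos: [0.5614, -0.045, 0.1004]
tool_rot: [-0.055, 0.059, 0.706, -0.704]
contact_force: [-0.2, -0.0, 11.1]
gripper_width: 0.149
t: 4.67
eef_pos: [0.5614, -0.045, 0.1004]
tool_rot: [-0.054, 0.057, 0.706, -0.704]
contact_force: [-0.3, 0.4, 11.9]
gripper_width: 0.149
[ 0.15201585  0.10579522 -0.15390339]
t 4.7167 pos [ 0.5614 -0.045   0.1004] yaw z -98.9345735531133 tilt ydir [ 0.0048  0.0016 -1.    ] w 0.14995630516650607 F [-0.0819  1.2144 11.1062] q7 [-0.6585  0.6102  0.8569  1.9818 -0.6294  0.8314 -1.1737]
delta [0.562  0.0978 0.043 ]
dr [ 0.1321 -0.1349 -0.2581]
```

View pics/t2.png

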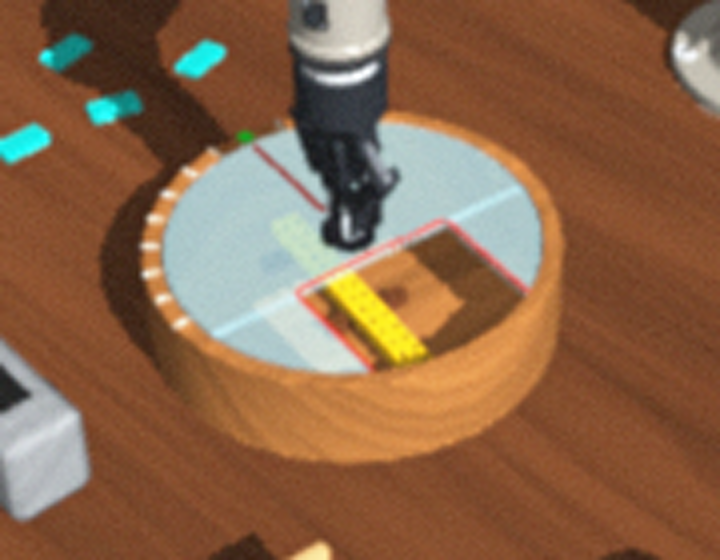

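The pointer lies at the green mark and the counter head (yellow) shows in the notch. Next I release and move over the head.

```bash
python3 -m crank '[{"linear":[0,0,0],"dr":[0,0,0],"hand":0.2},{"linear":[0,0,0],"dr":[0,0,0],"hand":0.2},{"linear":[0,0,0],"dr":[0,0,0],"hand":0.2},{"linear":[0,0,0],"dr":[0,0,0],"hand":0.2},{"linear":[0,-0.02,0],"dr":[0,0,0],"hand":0.2},{"linear":[0,-0.06,0],"dr":[0,0,0],"hand":0.2},{"linear":[0,-0.1,-0.02],"dr":[0,-7,0],"hand":0.2},{"linear":[0,-0.13,-0.05],"dr":[0,-14,0],"hand":0.2},{"linear":[-0.005,-0.13,-0.08],"dr":[0,-21,0],"hand":0.2},{"linear":[-0.01,-0.13,-0.111],"dr":[0,-28,0],"hand":0.2}]'
python3 d.py .588 .063 .23 -11.9
```

```text
t: 5.55
eef_pos: [0.5876, 0.0642, 0.2305]
tool_rot: [0.121, -0.117, 0.698, -0.697]
contact_force: [0.4, 0.1, 0.2]
gripper_width: 0.603
t 5.55 pos [0.5876 0.0642 0.2305] yaw z -70.62178173826099 tilt ydir [ 0.0042  0.0021 -1.    ] w 0.6025588791401221 F [0.3723 0.0693 0.1851] q7 [-0.8616  0.4496  0.8758  1.8085 -0.3941  1.0634 -1.0723]
delta [-0.      0.0005  0.0012]
dr [ -0.1062 -58.7217  -0.2609]
```

```bash
python3 -m crank '[{"linear":[0,0,0],"dr":[0,-58.7,-0.2],"hand":0.2},{"linear":[0,0,0],"dr":[0,-58.7,-0.2],"hand":0.2},{"linear":[0,0,0],"dr":[0,-58.7,-0.2],"hand":0.2},{"linear":[0,0,0],"dr":[0,-58.7,-0.2],"hand":0.2},{"linear":[0,0,0],"dr":[0,-58.7,-0.2],"hand":0.2},{"linear":[0,0,0],"dr":[0,-58.7,-0.2],"hand":0.2},{"linear":[0,0,0],"dr":[0,-58.7,-0.2],"hand":0.2},{"linear":[0,0,0],"dr":[0,-58.7,-0.2],"hand":0.2},{"linear":[0,0,0],"dr":[0,-58.7,-0.2],"hand":0.2},{"linear":[0,0,0],"dr":[0,-58.7,-0.2],"hand":0.2}]'
python3 -c "
from w import *
shot('w2',[('lid_knob',.108),('chest_lid_top',.088),('lid_notch',.088),('counter_head',.022),('counter_tail',.022)])"
python3 d.py .588 .063 .018 -11.9
```

```text
t: 6.38
eef_pos: [0.586, 0.0626, 0.2277]
tool_rot: [-0.442, 0.445, -0.551, 0.551]
contact_force: [-0.3, 0.7, 0.0]
gripper_width: 0.602
cam [0.6045 0.1442 0.3702] fwd [-0.0732 -0.3231 -0.9435]
lid_knob 0.98 [308.8, 295.8] [ 0.5544 -0.0462  0.108 ]
chest_lid_top 0.75 [310.2, 284.9] [ 0.5552 -0.0475  0.088 ]
counter_head 0.57 [317.2, 149.5] [0.591  0.0817 0.022 ]
t 6.6833 pos [0.5862 0.0629 0.2277] yaw z -12.293941044031278 tilt ydir [-0.0024 -0.0027 -1.    ] w 0.6030307440589099 F [-0.1003  0.1331  1.3576] q7 [-0.6889  0.3876  0.6207  1.8    -0.2552  1.0382 -0.1865]
delta [-0.0011  0.2097  0.0021]
dr [ 0.0999 -0.3938  0.1769]
```

View pics/w2.png

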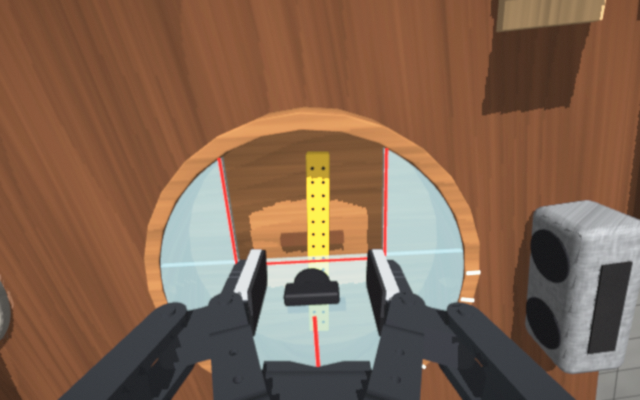

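The wrist view shows the counter straight up the picture at column 318, its head end at row 153, with the red notch edges clear on both sides. I'll check the lid angle and counter line from this picture.

Run:
```python
from w import *
ang=lambda v:np.degrees(np.arctan2(v[1],v[0]))
h=un(318,153,.038);m=un(318.5,255,.038);print("head",h,"dir",ang((h-m)[:2]))
a,b=un(221,160,.088),un(235,261,.088);print("left edge",ang((a-b)[:2]));a,b=un(386.5,151,.088),un(385.5,255,.088);print("right",ang((a-b)[:2]))
a,b=un(237,263,.088),un(385,258,.088);print("inner",ang((b-a)[:2])+90)
a,b=un(314.5,318,.088),un(318,366,.088);print("pointer",ang((b-a)[:2]))
```

```text
head [0.5916 0.0806 0.038 ] dir 78.04449002385181
left edge 79.62997819626976
right 81.41565120365492
inner 79.95366516616896
pointer -99.0469680590582
```

```bash
python3 -m crank '[{"linear":[-0.001,0.04,0.002],"dr":[0.1,-0.4,0.2],"hand":0.2},{"linear":[-0.001,0.08,0.002],"dr":[0.1,-0.4,0.2],"hand":0.2},{"linear":[-0.001,0.12,0.002],"dr":[0.1,-0.4,0.2],"hand":0.2},{"linear":[-0.001,0.15,0.002],"dr":[0.1,-0.4,0.2],"hand":0.2},{"linear":[-0.001,0.175,0.002],"dr":[0.1,-0.4,0.2],"hand":0.2},{"linear":[-0.001,0.195,0.002],"dr":[0.1,-0.4,0.2],"hand":0.2},{"linear":[-0.001,0.207,0.002],"dr":[0.1,-0.4,0.2],"hand":0.2},{"linear":[-0.001,0.2115,0.002],"dr":[0.1,-0.4,0.2],"hand":0.2},{"linear":[-0.001,0.2115,0.002],"dr":[0.1,-0.4,0.2],"hand":0.2}]'
python3 d.py .588 .063 .016 -11.9
```

```text
t: 7.43
eef_pos: [0.5874, 0.0628, 0.0157]
tool_rot: [0.445, -0.446, 0.549, -0.549]
contact_force: [-1.3, 0.6, 0.7]
gripper_width: 0.6
t 7.4333 pos [0.5874 0.0628 0.0157] yaw z -11.844706057948194 tilt ydir [-0.0014  0.0002 -1.    ] w 0.599588533595642 F [-1.3271  0.5692  0.7386] q7 [-0.5438  0.6699  0.4472  1.9287 -0.4627  0.6466 -0.0116]
delta [-0.0003 -0.0003  0.0005]
dr [0.0812 0.0553 0.0071]
```

Clean descent with no contact. Closing at 80 N.

```bash
python3 -m crank '[{"linear":[0,0,0],"dr":[0,0,0],"hand":-1},{"linear":[0,0,0],"dr":[0,0,0],"hand":-1},{"linear":[0,0,0],"dr":[0,0,0],"hand":-1},{"linear":[0,0,0],"dr":[0,0,0],"hand":-1},{"linear":[0,0,0],"dr":[0,0,0],"hand":-1},{"linear":[0,0,0],"dr":[0,0,0],"hand":-1}]' 80
python3 - <<'E'
# plan in counter's vertical plane, from TCP start: X outward (= -tool x), Z up (= -tool y)
import numpy as np
# coordinates along X measured from chest centre; counter head .128 -> tail -.112 ; TCP at X=.110, Z=.016
T0=np.array([-.112,.022]);rel=np.array([.222,-.006])
rotm=lambda th:np.array([[np.cos(th),-np.sin(th)],[np.sin(th),np.cos(th)]])
def chk(T,thd):
    th=np.radians(thd);P=rotm(th)
    ux=T[0];top=lambda x:T[1]+(x-T[0])*np.tan(th)+.016/np.cos(th)
    bot=lambda x:T[1]+(x-T[0])*np.tan(th)
    tcp=T+P@rel;head=T+P@[.240,0]
    # clearances
    e=.082-top(.030) if T[0]<.03 else 9
    w=bot(.158)-.088 if head[0]>.158 else 9
    tipw=tcp[1]-.088 if tcp[0]+.012>.155 else 9
    d=tcp-(T0+rel)
    print(thd,"tail",T,"edge %.3f wall %.3f tip %.3f head z %.3f"%(e,w,tipw,head[1]),"lin [%.3f, %.3f]"%(-d[0],-d[1]))
for T,th in[((-.112,.024),3),((-.111,.026),6),((-.110,.027),9),((-.109,.027),12),((-.108,.026),14),((-.095,.026),15),((-.080,.026),16),((-.060,.027),18),((-.040,.026),21),((-.020,.025),26),((0,.027),30),((.02,.035),32),((.04,.045),32),((.055,.06),32),((.06,.1),32),((.06,.14),32),((.06,.18),32)]:chk(np.array(T),th)
E
```

```text
t: 7.93
eef_pos: [0.5891, 0.063, 0.0172]
tool_rot: [-0.447, 0.445, -0.548, 0.549]
contact_force: [2.3, -0.4, 3.2]
gripper_width: 0.284
3 tail [-0.112  0.024] edge 0.035 wall 9.000 tip 9.000 head z 0.037 lin [-0.000, -0.014]
6 tail [-0.111  0.026] edge 0.025 wall 9.000 tip 9.000 head z 0.051 lin [-0.000, -0.027]
9 tail [-0.11   0.027] edge 0.017 wall 9.000 tip 9.000 head z 0.065 lin [-0.000, -0.040]
12 tail [-0.109  0.027] edge 0.009 wall 9.000 tip 9.000 head z 0.077 lin [0.001, -0.051]
14 tail [-0.108  0.026] edge 0.005 wall 9.000 tip 9.000 head z 0.084 lin [0.001, -0.058]
15 tail [-0.095  0.026] edge 0.006 wall 9.000 tip 9.000 head z 0.088 lin [-0.011, -0.062]
16 tail [-0.08   0.026] edge 0.008 wall 9.000 tip 9.000 head z 0.092 lin [-0.025, -0.065]
18 tail [-0.06   0.027] edge 0.009 wall 0.010 tip 0.002 head z 0.101 lin [-0.043, -0.074]
21 tail [-0.04   0.026] edge 0.012 wall 0.014 tip 0.012 head z 0.112 lin [-0.059, -0.084]
26 tail [-0.02   0.025] edge 0.015 wall 0.024 tip 0.029 head z 0.130 lin [-0.072, -0.101]
30 tail [0.    0.027] edge 0.019 wall 0.030 tip 0.045 head z 0.147 lin [-0.085, -0.117]
32 tail [0.02  0.035] edge 0.022 wall 0.033 tip 0.060 head z 0.162 lin [-0.101, -0.132]
32 tail [0.04  0.045] edge 9.000 wall 0.031 tip 0.070 head z 0.172 lin [-0.121, -0.142]
32 tail [0.055 0.06 ] edge 9.000 wall 0.036 tip 0.085 head z 0.187 lin [-0.136, -0.157]
32 tail [0.06 0.1 ] edge 9.000 wall 0.073 tip 0.125 head z 0.227 lin [-0.141, -0.197]
32 tail [0.06 0.14] edge 9.000 wall 0.113 tip 0.165 head z 0.267 lin [-0.141, -0.237]
32 tail [0.06 0.18] edge 9.000 wall 0.153 tip 0.205 head z 0.307 lin [-0.141, -0.277]
```

```bash
python3 -m crank '[{"linear":[0,-0.007,0],"dr":[0,0,1.5],"hand":-1},{"linear":[0,-0.014,0],"dr":[0,0,3],"hand":-1},{"linear":[0,-0.021,0],"dr":[0,0,4.5],"hand":-1},{"linear":[0,-0.027,0],"dr":[0,0,6],"hand":-1},{"linear":[0,-0.034,0],"dr":[0,0,7.5],"hand":-1},{"linear":[0,-0.04,0],"dr":[0,0,9],"hand":-1},{"linear":[0,-0.046,0],"dr":[0,0,10.5],"hand":-1},{"linear":[0.001,-0.051,0],"dr":[0,0,12],"hand":-1},{"linear":[0.001,-0.055,0],"dr":[0,0,13],"hand":-1},{"linear":[0.001,-0.058,0],"dr":[0,0,14],"hand":-1}]' 100
python3 - <<'E'
from h import *
cv2.imwrite("pics/s3.png",cv2.resize(bot.read_camera("scene")[140:290,220:400],(720,600),interpolation=cv2.INTER_CUBIC))
E
python3 d.py 0 0 0
```

```text
t: 8.77
eef_pos: [0.5878, 0.0612, 0.0751]
tool_rot: [0.51, -0.374, 0.6, -0.49]
contact_force: [-0.5, -0.2, -1.6]
gripper_width: 0.28
t 8.8167 pos [0.5879 0.0604 0.0753] yaw z -11.958010419528499 tilt ydir [ 0.0517  0.2395 -0.9695] w 0.2799806887737688 F [-0.0279 -0.7241  0.2119] q7 [-0.308   0.5356  0.2995  1.9526 -0.6257  0.706   0.2273]
delta [ 0.1937  0.0282 -0.5627]
```

View pics/s3.png

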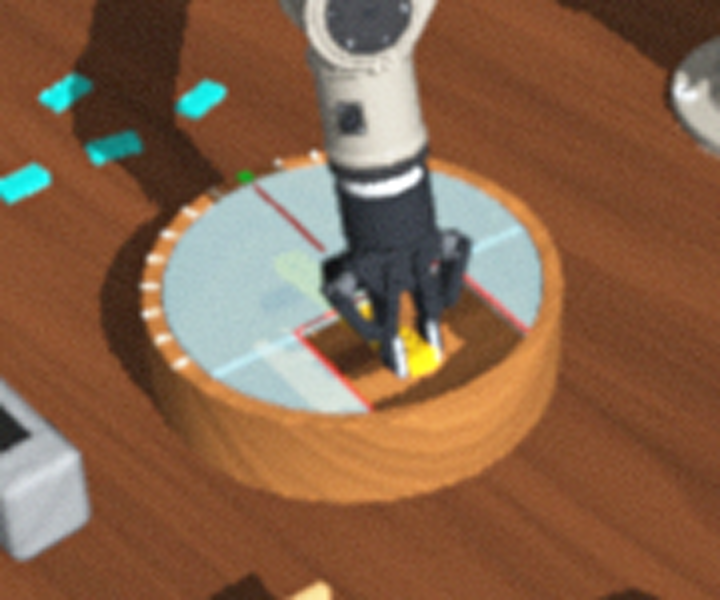

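No contact forces, and the counter rises at the grip angle with the pointer still at the green mark. Drawing out along the planned path.

```bash
python3 -m crank '[{"linear":[-0.0126,-0.001,0],"dr":[0,0,1],"hand":-1},{"linear":[-0.027,-0.0005,0],"dr":[0,0,2],"hand":-1},{"linear":[-0.0465,-0.005,0],"dr":[0,0,4],"hand":-1},{"linear":[-0.0645,-0.0107,0],"dr":[0,0,7],"hand":-1},{"linear":[-0.0725,-0.017,0],"dr":[0,0,9.5],"hand":-1},{"linear":[-0.081,-0.024,0],"dr":[0,0,12],"hand":-1},{"linear":[-0.098,-0.0364,0],"dr":[0,0,16],"hand":-1},{"linear":[-0.117,-0.047,0],"dr":[0,0,18],"hand":-1},{"linear":[-0.139,-0.052,0],"dr":[0,0,18],"hand":-1},{"linear":[-0.157,-0.063,0],"dr":[0,0,18],"hand":-1}]'
python3 - <<'E'
from h import *
cv2.imwrite("pics/s4.png",cv2.resize(bot.read_camera("scene")[140:290,220:400],(720,600),interpolation=cv2.INTER_CUBIC))
E
python3 d.py 0 0 0
```

```text
t: 9.65
eef_pos: [0.6154, 0.1988, 0.1737]
tool_rot: [0.58, -0.277, 0.651, -0.404]
contact_force: [-0.2, 0.6, -1.0]
gripper_width: 0.28
t 9.7 pos [0.6168 0.2035 0.178 ] yaw z -11.502421288670268 tilt ydir [ 0.1084  0.524  -0.8448] w 0.2787136152499329 F [1.8913 3.2939 1.9709] q7 [-0.2606  0.4461  0.1266  1.8821 -0.8629  0.8056  0.2623]
delta [ 0.367  -0.0232 -0.5642]
```

View pics/s4.png

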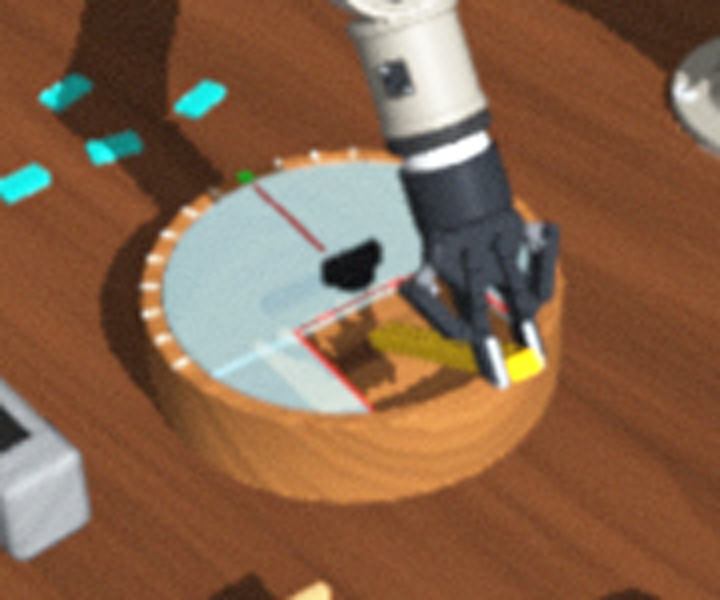

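The tail now shows inside the open notch, clear of the lid's edge. Lifting straight up 150 mm.

```bash
python3 -m crank '[{"linear":[-0.008,-0.0127,0],"dr":[0,0,0],"hand":-1},{"linear":[-0.0185,-0.0296,0],"dr":[0,0,0],"hand":-1},{"linear":[-0.029,-0.0466,0],"dr":[0,0,0],"hand":-1},{"linear":[-0.04,-0.0635,0],"dr":[0,0,0],"hand":-1},{"linear":[-0.05,-0.08,0],"dr":[0,0,0],"hand":-1},{"linear":[-0.06,-0.0965,0],"dr":[0,0,0],"hand":-1},{"linear":[-0.07,-0.112,0],"dr":[0,0,0],"hand":-1},{"linear":[-0.076,-0.122,0],"dr":[0,0,0],"hand":-1},{"linear":[-0.0795,-0.127,0],"dr":[0,0,0],"hand":-1},{"linear":[-0.0795,-0.127,0],"dr":[0,0,0],"hand":-1}]'
python3 -m crank '[{"linear":[0,0,0],"dr":[0,0,0],"hand":-1},{"linear":[0,0,0],"dr":[0,0,0],"hand":-1},{"linear":[0,0,0],"dr":[0,0,0],"hand":-1},{"linear":[0,0,0],"dr":[0,0,0],"hand":-1},{"linear":[0,0,0],"dr":[0,0,0],"hand":-1},{"linear":[0,0,0],"dr":[0,0,0],"hand":-1}]'
python3 - <<'E'
from h import *
im=bot.read_camera("scene")
o=bot.get_obs();M=rot(o["tool_rot"]).as_matrix()
for n,off in(("head",[-.018,-.006,0]),("tail",[.222,-.006,0])):
    X=M@np.array(off)+o["eef_pos"];print(n,X,"pix",proj("scene",X))
for n in("counter_head","counter_tail"):print([(r["score"],r["xy"]) for r in bot.place_of("scene",n)[:1]])
print(np.abs(o["joint_vel"]).max())
cv2.imwrite("pics/s5.png",cv2.resize(im[90:290,200:440],(720,600),interpolation=cv2.INTER_CUBIC))
E
```

```text
t: 10.53
eef_pos: [0.6161, 0.1971, 0.3248]
tool_rot: [0.581, -0.277, 0.65, -0.404]
contact_force: [0.8, 0.5, -0.8]
gripper_width: 0.278
t: 11.03
eef_pos: [0.6157, 0.1959, 0.3229]
tool_rot: [0.58, -0.277, 0.651, -0.405]
contact_force: [0.6, -0.7, -1.1]
gripper_width: 0.279
head [0.61825437 0.2077022  0.33765541] pix [351.2170964  193.11439468]
tail [0.57647155 0.00856055 0.21038875] pix [313.07930864 190.49134549]
[(0.49, [348.8, 196.3])]
[(0.67, [314.9, 190.0])]
0.0035716206593707353
```

View pics/s5.png

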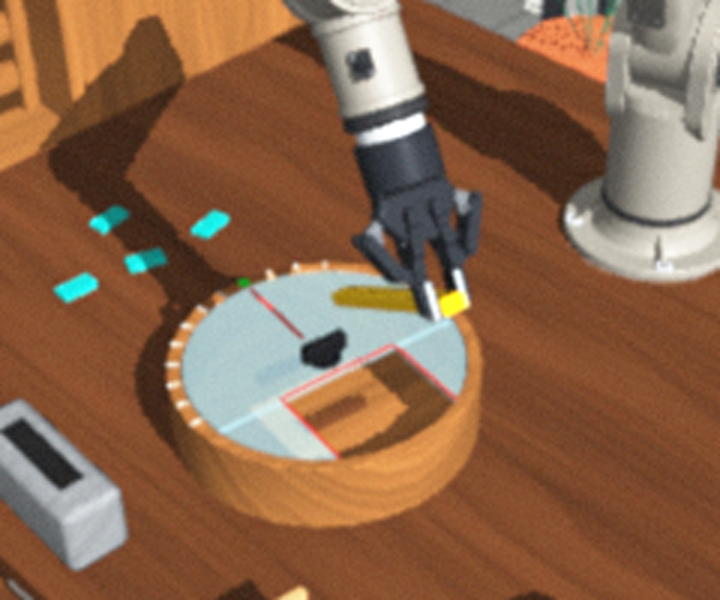

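The picture shows the counter held in the air. Its detected ends are at (349,196) and (315,190), 2–4 px from where the grip predicts them, with the lowest end at about 0.21 m. The pointer is still at the green mark and the arm is still.

```bash
python3 -c "
from station import bot
print(bot.hand_in())"
```

```text
the job is handed in; nothing more can be done
None
```

I turned the lid about 67° clockwise to the green mark, then took the counter by its head end. I tilted it to 14°, drew it out through the notch while steepening it to 32°, lifted it 150 mm and handed in at about 11 s. `hand_in` gives no verdict.

Last checks before handing in:
- **Lid:** after I let go of the knob, the pointer measured -99.0° and the green mark -98.8°. The notch edges read 79.6–81.4°, against 81.2° for the chest's +x axis. After the draw-out I only checked by picture, and the pointer still stood at the mark.
- **Counter height:** the head came out at about 0.34 m and the tail at about 0.21 m, against the 0.136 m needed. These come from the grip position. The networks found the two ends 2–4 pixels from those predictions.
- **Hold:** the arm was still (0.004 rad/s), the wrist force was about 1 N, and the fingers were steady on the counter with the grip set to 100 N.
- **Bystanders:** nothing went near them. The dominoes look unmoved in the last picture, but I didn't measure them again. The opener and the glass are outside that crop and were not checked again.

One reading disagreed: the top view's first guess for the glass landed on the chest, so I used the scene camera's position for the glass instead.

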